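# Stack the sample cell on the microscope mount

### The arm

A 6-joint arm with a two-finger parallel gripper is mounted at the origin on the work surface. World frame = base frame: x ahead of the robot, y to its left, z up, the work surface at z = 0. Lengths are in mm, angles in rad, forces in N, time in s.
With the tool pointing down it reaches from about 425 to 950 mm from the base axis. Payload 3.5 kg.
Tool frame: the origin (TCP) lies at the very end of the fingers, on their centre line; the grasp point (between the pads) lies 19 mm behind it; z points along the fingers, y is the line along which they close (so a half turn about z gives the same grasp; the last joint's range is limited). The gripper opens to 85 mm and grips with 20 to 120 N. Pads are 22 mm wide; open, the fingers measure 114 mm over their backs; the gripper's body (76 mm by 85 mm) begins 54 mm behind the grasp point. The pads swing forward as they close: fully open they stand 13 mm farther back than shut.
Start: joints at [1.068, 0.286, 1.577, -0, 1.279, -0.15], TCP at [233.194, 633.425, 231.325] pointing down, gripper open.
Joint ranges: [-2.77, 2.77], [-0.9, 2.22], [0.21, 2.48], [-1.53, 4.67], [0.24, 2.81], [-2.84, 2.84]. Speed limits (rad/s): [2.79, 2.79, 3.14, 3.14, 3.14, 3.14].

### API

Orientations are given as a unit quaternion [x, y, z, w].
In Python, from plant import arm gives the robot as it stands.
- The arm moves only by the tool jog_arm, never from a script. Its arguments are lists of equal length, an entry for each row: "hand": the finger opening in m, from 0 to 0.0854; "linear": the shift along the tool's x, y, z in m, a list of three; "angular": the turn, a rotation vector about the tool's x, y, z in degrees, a list of three. A call has 1 to 8 rows; each row is the pose to reach, as a shift and turn from the pose commanded when the call began, along the tool's axes at that moment; what a row does not reach only later rows make up. A row lasts 1/12 s, in which the tool goes at most 41.7 mm and 7.16 degrees, less where a joint would pass 70% of its speed; a pose out of reach is approached as far as the arm can. A call with a gripper value outside its range is refused whole. The fingers move at their own pace and stop on an object; "grip_force" is the grip in N (left out, the last holds). Time passes only in rows, so rows that repeat a pose let the fingers close. It gives the time, the measured TCP pose, the force, the opening and the grip force at its end, in the units of the state.
- arm.sense(): the state, without advancing time (a new reading comes with each control period).
- arm.capture(name): name is "scene" or "top" or "wrist"; returns the picture (480x640x3 uint8, red, green, blue); there is no depth.
- arm.camera_params(name): a dict with "fovy" (degrees; the focal length in pixels is half the picture's height over the tangent of half this angle, whatever the lens; pixels are square), "cx", "cy" (the principal point, pixels), "k1" (the pictures are not rectified: a ray, as slopes to the right and down, at radius r is drawn at 1 + k1 r^2 times it, then the intrinsics apply), "position" and "attitude" of the camera in the world. Camera axes: x right, y up, looking along -z (the intrinsics and any distortion apply to the point x, -y, -z); pixel columns grow to the right and rows downward; lengths in mm; the calibration is good to about 2 mm. A picture is of the moment at which its call begins: read the wrist's pose just before it. camera_params takes no time and is no camera call; for the wrist camera it gives the pose at the moment of the call.
- arm.job_done(): hands the job in; it is judged then, once.
The state is a dict: "t": time; "joints": joint angles; "dq": joint speeds; "joint_torque": joint torques, N m; "position": TCP position; "ee_rot": TCP orientation; "force": force on the tool from outside, world axes, zero at the start; "torque": the same for the moment, N m; "opening": opening from 0.0 (shut) to 1.0 (fully open); "grip_force": force on a finger pad.
Only numpy, scipy, OpenCV 4.12 (cv2) and the standard library are available. Lean on these libraries where they do the work, as an engineer would, in place of code of your own. Each camera call takes 0.05 s, during which the arm holds its last target. There are 200 camera calls.

### The job

Build the sample cell on the black mount, one part at a time from the bottom up, each seated flat and level over the stub of the one below: first the cream base, then the blue spacer, then the steel carrier, and last the red cap. Let go of each part before taking the next, and leave the three microscope objectives standing where they are; the silver spare mount is not used.

Things in the scene. Friction and masses are not known exactly. Their poses are not given: they have to be found in the camera images.
- cream_center (a point): Cell base: cream plastic cylinder 64 mm across, 28 mm high, about 110 g. Flat underside with a central round socket 34 mm across and 9 mm deep. A central stub 20 mm across and 6 mm high (chamfered to 14 mm) stands on its flat top. The point is on its axis, half-way up the 28 mm height (stub not counted), 14 mm above the underside; z along its axis, upward. It starts upright on the table; grip it by its round side.
- blue_center (a point): Spacer: blue cylinder 56 mm across, 24 mm high, about 100 g. Flat underside with a central round socket 34 mm across and 9 mm deep. A central stub 20 mm across and 6 mm high (chamfered to 14 mm) stands on its flat top. The point is on its axis, half-way up the 24 mm height (stub not counted), 12 mm above the underside; z along its axis, upward. It starts upright on the table; grip it by its round side.
- steelring_center (a point): Sample carrier: bare steel cylinder 60 mm across, 24 mm high, about 280 g, with a thin black ring round its stub. Flat underside with a central round socket 34 mm across and 9 mm deep. A central stub 20 mm across and 6 mm high (chamfered to 14 mm) stands on its flat top. The point is on its axis, half-way up the 24 mm height (stub not counted), 12 mm above the underside; z along its axis, upward. It starts upright on the table; grip it by its round side.
- redcap_center (a point): Cap: red cylinder 58 mm across, 26 mm high, about 100 g, with a round glass window flush in its flat top and no stub. Flat underside with a central round socket 34 mm across and 9 mm deep. The point is on its axis, half-way up the 26 mm height (stub not counted), 13 mm above the underside; z along its axis, upward. It starts upright on the table; grip it by its round side.
- mount_seat (a point): The mount to build on: black block, aluminium disc, cream thumbscrew. Block 100 x 100 x 14 mm fixed to the table, carrying a round disc 74 mm across and 6 mm high whose flat top, 20 mm above the table, is the seat; on it a central steel stub 20 mm across and 6 mm high, chamfered to 14 mm. A small thumbscrew sticks out 24 mm from the side facing +x of the mount. The point is the centre of the seat, at the foot of the stub; z up.
- spare_seat (a point): Spare mount, not used: bright silver block, grey disc, black thumbscrew. Block 100 x 100 x 14 mm fixed to the table, carrying a round disc 74 mm across and 6 mm high whose flat top, 20 mm above the table, is the seat; on it a central steel stub 20 mm across and 6 mm high, chamfered to 14 mm. A small thumbscrew sticks out 24 mm from the side facing +x of the mount. The point is the centre of the seat, at the foot of the stub; z up.
- obj_yellow_center (a point): Microscope objective standing nose up as a bystander, silver, with a yellow band; 32 mm across, 50 mm high, loose. The point is on its axis, 25 mm above its foot.
- obj_green_center (a point): Microscope objective standing nose up as a bystander, silver, with a green band; 32 mm across, 50 mm high, loose. The point is on its axis, 25 mm above its foot.
- obj_orange_center (a point): Microscope objective standing nose up as a bystander, silver, with an orange band; 32 mm across, 50 mm high, loose. The point is on its axis, 25 mm above its foot.
Mind the look-alikes: they are no part of the job. There is more than one size of the part that bears blue_center; the job needs the smallest.

How it is judged:
By the outcome, as a careful person would: the job done as asked, in the order asked, and still so for the second after the job is handed in, with the robot touching nothing.
It also fails if it takes over 109 s, if anything falls off the work surface, if the arm or the gripper's body presses on something with over 40 N, if the wrist force passes 120 N, or if a joint passes its speed limit or range.

## Working session

There is one attempt and no reset: what is moved stays moved. The work goes in short steps, Python scripts to look and compute and a tool call to move; the robot and the scene stay as the last step left them, time stands still between calls to the robot, and variables do not carry over. Pictures are saved under pics/ and viewed, at most 14 in all, crops included, and the job is handed in when it is done.

Besides the shell and the picture viewer there is one more tool, called after "Call:" by a JSON object that holds its "fn" and its "kwargs", one argument or row to a line. jog_arm: Moves the arm, as the interface text tells. Its arguments: {"type":"object","properties":{"hand":{"type":"array","items":{"type":"number"}},"linear":{"type":"array","items":{"type":"array","items":{"type":"number"}}},"angular":{"type":"array","items":{"type":"array","items":{"type":"number"}}},"grip_force":{"type":"number"}},"required":["hand","linear","angular"]}

```bash
ls; mkdir -p pics; python3 - <<'E'
from plant import arm
import cv2
s=arm.sense();print(s)
for n in("scene","top","wrist"):
    print(n,arm.camera_params(n))
    if n!="wrist": cv2.imwrite(f"pics/{n}0.png",arm.capture(n)[:,:,::-1])
E
```

```text
pics
{'t': 0.0, 'joints': array([ 1.06802289e+00,  2.87194285e-01,  1.57818331e+00,  1.15811634e-05,
        1.27857447e+00, -1.49992146e-01]), 'dq': array([-0.00074806, -0.00101801, -0.00205482, -0.00105448, -0.00018202,
       -0.00056672]), 'joint_torque': array([-3.42693565e-04, -4.05974042e+01, -2.92630059e+01, -1.41444752e-04,
        5.79623622e-03, -1.01332915e-06]), 'position': array([232.86496933, 632.86451969, 229.92466931]), 'ee_rot': array([ 1.75478901e-01,  9.84482485e-01, -1.11564620e-03, -3.83485204e-04]), 'force': array([-1.14091956, -0.05129996,  0.63696826]), 'torque': array([ 0.00158421, -0.01309355,  0.03224724]), 'grip_force': 0.0, 'opening': 0.9975092031684413}
scene {'fovy': 52.00148550489216, 'cx': 310.8661914178312, 'cy': 242.1330686786421, 'k1': 0.04800074259475931, 'position': array([1335.72939297,  115.24262485,  544.17814607]), 'attitude': array([0.3263975 , 0.37399082, 0.66570369, 0.55716617])}
top {'fovy': 51.355271028179956, 'cx': 313.2685314017361, 'cy': 244.76400245984217, 'k1': -0.0696867723435742, 'position': array([455.53019193,  17.42144299, 929.66402813]), 'attitude': array([ 0.03332865, -0.03882202, -0.7012873 ,  0.7110402 ])}
wrist {'fovy': 64.03495063991424, 'cx': 325.35187318580756, 'cy': 240.57554442418666, 'k1': -0.03602558489434557, 'position': array([167.83568135, 656.26928433, 372.8857761 ]), 'attitude': array([-0.11309699, -0.07774796,  0.56708138,  0.81214717])}
```

View pics/top0.png

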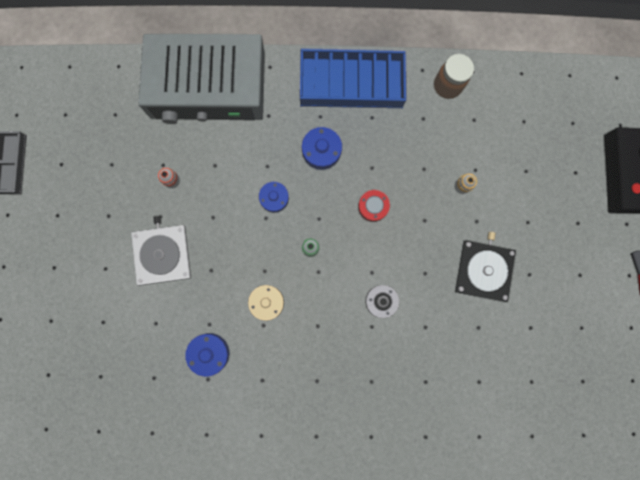

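View pics/scene0.png

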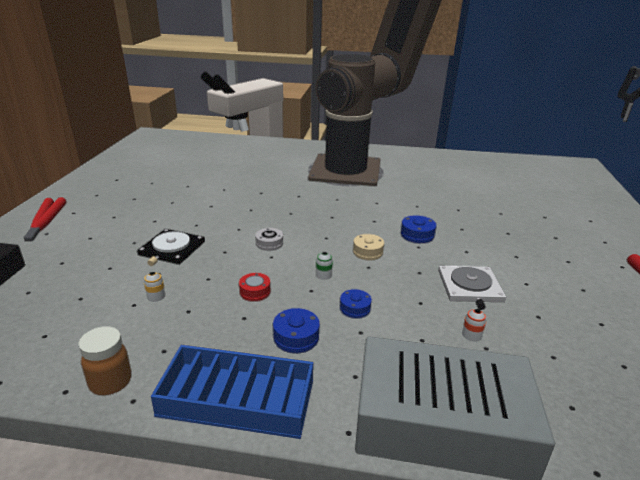

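The top view shows the black mount at (487,270), the silver spare at (160,255), cream at (266,302), steel with the black ring at (382,301) and red at (374,205). There are three blue candidates: (322,147), (274,196) and (207,354). The one at (274,196) is about 29 px wide against about 41 px for the others, so it is the smallest and the one meant. I'll measure everything and confirm this in a crop.

```bash
cat > h.py <<'E'
import numpy as np, cv2
from scipy.spatial.transform import Rotation as R
def ray(p,uv):
    f=240/np.tan(np.radians(p["fovy"])/2)
    K=np.array([[f,0,p["cx"]],[0,f,p["cy"]],[0,0,1]])
    xy=cv2.undistortPoints(np.array(uv,float).reshape(-1,1,2),K,np.array([p["k1"],0,0,0,0])).reshape(-1,2)
    d=np.c_[xy[:,0],-xy[:,1],-np.ones(len(xy))]
    return R.from_quat(p["attitude"]).apply(d)
def onplane(p,uv,z):
    d=ray(p,uv); o=p["position"]
    return (o+d*((z-o[2])/d[:,2])[:,None])[:,:2]
def mask(img,col):
    h,s,v=[c.astype(int) for c in cv2.split(cv2.cvtColor(img,cv2.COLOR_RGB2HSV))]
    return {"blue":(h>105)&(h<130)&(s>150),"red":((h<8)|(h>172))&(s>150),
      "cream":(h>12)&(h<28)&(s>55)&(v>120),"bright":(v>185)&(s<40),"dark":(v<60)}[col].astype(np.uint8)
def blobs(img,col,amin=60):
    c,_=cv2.findContours(mask(img,col),cv2.RETR_EXTERNAL,cv2.CHAIN_APPROX_NONE)
    return [k for k in c if cv2.contourArea(k)>amin]
E
python3 - <<'E'
from h import *
from plant import arm
Z={"blue":12,"red":13,"cream":14,"bright":20,"dark":24}
for n in("top","scene"):
    im=cv2.imread(f"pics/{n}0.png")[:,:,::-1].copy();p=arm.camera_params(n)
    for c,z in Z.items():
        for k in blobs(im,c,40):
            if cv2.contourArea(k)>3500: continue
            m=cv2.moments(k);uv=(m["m10"]/m["m00"],m["m01"]/m["m00"])
            x=onplane(p,[uv],z)[0]
            q=onplane(p,k.reshape(-1,2),z)
            print(n,c,np.round(uv),cv2.contourArea(k),"xy",np.round(x,1),"bbox c",np.round((q.max(0)+q.min(0))/2,1),"size",np.round(np.ptp(q,axis=0)))
im=cv2.imread("pics/top0.png")
cv2.imwrite("pics/crop.png",cv2.resize(im[110:390,140:540],(800,560),interpolation=cv2.INTER_CUBIC))
p=arm.camera_params("top")
print(np.round(onplane(p,[(167,176),(311,247),(468,182),(160,255),(382,301)],25)))
E
```

```text
top blue [207. 354.] 1156.0 xy [346.6 201.8] bbox c [346.6 202.2] size [70. 71.]
top blue [273. 196.] 451.5 xy [639.6  87.1] bbox c [640.1  87.3] size [49. 49.]
top blue [321. 147.] 988.5 xy [736.2  -0.8] bbox c [736.9  -2.1] size [72. 70.]
top blue [348.  79.] 3493.5 xy [872.5 -51.6] bbox c [880.2 -56.4] size [ 96. 192.]
top red [373. 211.] 158.5 xy [615.1 -99.6] bbox c [ 618.3 -100.5] size [38. 54.]
top red [373. 194.] 58.5 xy [646.8 -99.3] bbox c [645.5 -98.6] size [14. 39.]
top red [636. 188.] 58.5 xy [ 669.5 -613.7] bbox c [ 669.3 -613.2] size [20. 15.]
top cream [265. 302.] 902.0 xy [442.5  96.7] bbox c [443.2  95.9] size [62. 62.]
top cream [469. 181.] 192.0 xy [ 675.2 -280.8] bbox c [ 674.7 -280.7] size [31. 29.]
top bright [487. 270.] 1116.5 xy [ 505.8 -310.8] bbox c [ 505.8 -311. ] size [72. 70.]
top bright [160. 255.] 2574.0 xy [526.4 292.1] bbox c [527.  292.5] size [106. 107.]
top bright [459.  67.] 527.5 xy [ 899.5 -267.3] bbox c [ 900.  -267.7] size [52. 53.]
top dark [485. 271.] 2338.5 xy [ 505.  -305.2] bbox c [ 505.5 -304.2] size [104. 108.]
top dark [ 20. 165.] 168
[... 3028 characters left out ...]
 dark [238. 116.] 78.0 xy [-376.  -430.9] bbox c [-384. -439.] size [99. 77.]
scene dark [305. 121.] 40.5 xy [-372.1 -185.8] bbox c [-351.9 -192.7] size [310.  62.]
scene dark [160. 112.] 442.0 xy [-361.5 -721.6] bbox c [-435.3 -726.7] size [480. 162.]
scene dark [215.  82.] 323.0 xy [-862.5 -684.3] bbox c [-884.3 -685.3] size [371. 253.]
scene dark [628.  89.] 475.5 xy [-1124.2  1131.4] bbox c [-1160.6  1144.1] size [1038.  399.]
scene dark [451.  79.] 1185.0 xy [-1187.8   381.5] bbox c [-2961.7   587.7] size [5542.  654.]
scene dark [143.  19.] 1087.0 xy [-2787.7 -1951.5] bbox c [-3023.9 -2147.6] size [2641. 1323.]
[[ 673.  284.]
 [ 544.   15.]
 [ 670. -276.]
 [ 525.  291.]
 [ 448. -115.]]
```

View pics/crop.png

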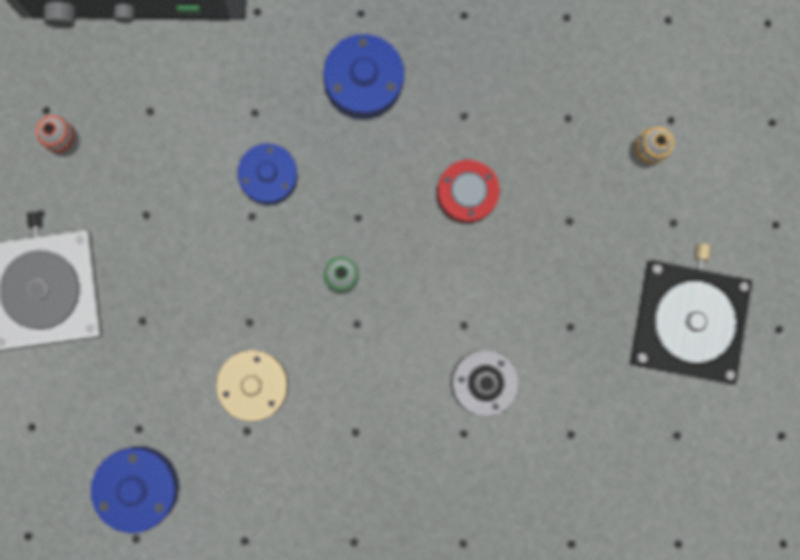

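The crop confirms it: the smallest blue is at crop (267,173), and the black mount with the cream thumbscrew is at (697,321). Cream is near (443,96) and the mount near (506,-311). I'm moving to cream now.

Call:
{"fn": "jog_arm", "kwargs": {
  "hand": [0.085,0.085,0.085,0.085,0.085,0.085,0.085,0.085],
  "linear": [
    [-0.19,-0.215,0],
    [-0.19,-0.215,0],
    [-0.19,-0.215,0],
    [-0.19,-0.215,0],
    [-0.19,-0.215,0],
    [-0.19,-0.215,0],
    [-0.19,-0.215,0],
    [-0.19,-0.215,0]
  ],
  "angular": [
    [0,0,-20.2],
    [0,0,-20.2],
    [0,0,-20.2],
    [0,0,-20.2],
    [0,0,-20.2],
    [0,0,-20.2],
    [0,0,-20.2],
    [0,0,-20.2]
  ],
  "grip_force": 50
}}

```text
t: 0.77
position: [338.7, 361.3, 230.7]
ee_rot: [0.003, 1.0, -0.001, 0.0]
force: [0.0, -0.3, -0.5]
opening: 0.995
grip_force: 0.0
```

Call:
{"fn": "jog_arm", "kwargs": {
  "hand": [0.085,0.085,0.085,0.085,0.085,0.085,0.085,0.085],
  "linear": [
    [-0.104,-0.265,0.09],
    [-0.104,-0.265,0.09],
    [-0.104,-0.265,0.09],
    [-0.104,-0.265,0.09],
    [-0.104,-0.265,0.09],
    [-0.104,-0.265,0.09],
    [-0.104,-0.265,0.09],
    [-0.104,-0.265,0.09]
  ],
  "angular": [
    [0,0,0],
    [0,0,0],
    [0,0,0],
    [0,0,0],
    [0,0,0],
    [0,0,0],
    [0,0,0],
    [0,0,0]
  ]
}}

```text
t: 1.43
position: [441.4, 96.8, 139.2]
ee_rot: [0.003, 1.0, -0.001, -0.001]
force: [0.6, 0.1, -0.4]
opening: 0.996
grip_force: 0.0
```

```bash
cat > look.py <<'E'
# usage: look.py name colour z_top [view z_seat..]: centre of top rim of the part nearest to the tool
from h import *
from plant import arm
import sys
name,col,zt=sys.argv[1],sys.argv[2],float(sys.argv[3])
p=arm.camera_params("wrist"); s=arm.sense(); im=arm.capture("wrist")
cv2.imwrite(f"pics/{name}.png",im[:,:,::-1])
print("t",round(s["t"],2),"tcp",np.round(s["position"],1),"rv",np.round(np.degrees((R.from_quat([0,1,0,0]).inv()*R.from_quat(s["ee_rot"])).as_rotvec()),1))
for k in blobs(im,col,300):
    q=onplane(p,k.reshape(-1,2),zt)
    (c,ax,a)=cv2.fitEllipse(q.astype(np.float32)); m,r=cv2.minEnclosingCircle(k)
    print(col,np.round(m),"ellipse c",np.round(c,1),np.round(ax,1),"bbox",np.round(q.min(0)),np.round(q.max(0)))
E
python3 look.py w1 cream 28
```

```text
t 1.43 tcp [441.4  96.8 139.2] rv [0.1 0.2 0.3]
cream [322. 236.] ellipse c [441.6  93.9] [62.  62.3] bbox [411.  63.] [473. 125.]
```

View pics/w1.png

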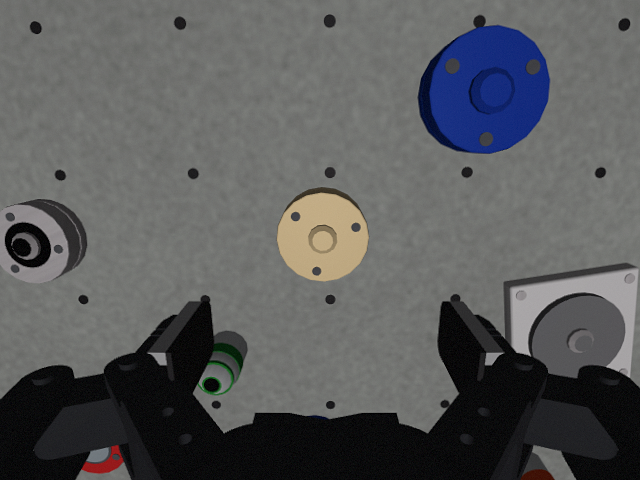

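The cream part shows cleanly at (322,236), centre (441.6, 93.9). The objective near (220,360) is clear of the fingers.

Call:
{"fn": "jog_arm", "kwargs": {
  "hand": [0.085,0.085,0.085,0.085,0.085,0.085,0.085],
  "linear": [
    [0,-0.003,0.04],
    [0,-0.003,0.08],
    [0,-0.003,0.11],
    [0,-0.003,0.125],
    [0,-0.003,0.135],
    [0,-0.003,0.135],
    [0,-0.003,0.135]
  ],
  "angular": [
    [0,0,0],
    [0,0,0],
    [0,0,0],
    [0,0,0],
    [0,0,0],
    [0,0,0],
    [0,0,0]
  ]
}}

```text
t: 2.07
position: [441.5, 98.8, 6.8]
ee_rot: [-0.0, 1.0, 0.0, 0.0]
force: [-0.5, -0.0, 0.2]
opening: 0.992
grip_force: 0.0
```

Call:
{"fn": "jog_arm", "kwargs": {
  "hand": [0.05,0.05,0.05,0.05,0.05,0.05,0.05,0.05],
  "linear": [
    [0,0,0],
    [0,0,0],
    [0,0,0],
    [0,0,0],
    [0,0,0],
    [0,0,0],
    [0,0,0],
    [0,0,0]
  ],
  "angular": [
    [0,0,0],
    [0,0,0],
    [0,0,0],
    [0,0,0],
    [0,0,0],
    [0,0,0],
    [0,0,0],
    [0,0,0]
  ],
  "grip_force": 50
}}

```text
t: 2.73
position: [443.1, 98.2, 8.6]
ee_rot: [0.0, 1.0, 0.0, 0.002]
force: [-0.6, 0.8, 5.4]
opening: 0.727
grip_force: 54.7
```

```bash
python3 - <<'E'
from plant import arm
import numpy as np, cv2
for i in range(4):
    im=arm.capture("wrist"); s=arm.sense();print(np.round(s["position"],1),s["joints"].round(4),s["opening"],arm.camera_params("wrist")["position"].round(1),s["force"].round(1))
cv2.imwrite("pics/w2.png",im[:,:,::-1])
E
```

```text
[443.1  98.2   8.6] [-6.2000e-03  1.2240e-01  2.2408e+00  4.0000e-04  7.7410e-01 -1.5772e+00] 0.7270946678633079 [373.   97.5 151.1] [-1.4  1.   5.2]
[443.1  98.2   8.6] [-6.3000e-03  1.2240e-01  2.2407e+00  4.0000e-04  7.7410e-01 -1.5772e+00] 0.7262828749171425 [373.   97.5 151.1] [-1.6  1.2  5.5]
[443.1  98.2   8.6] [-6.3000e-03  1.2240e-01  2.2407e+00  4.0000e-04  7.7410e-01 -1.5772e+00] 0.722279862708559 [373.   97.5 151.1] [-0.5  0.   6.4]
[443.1  98.2   8.6] [-6.3000e-03  1.2240e-01  2.2407e+00  4.0000e-04  7.7420e-01 -1.5772e+00] 0.7286003091596801 [373.   97.5 151.1] [-1.1  1.2  5.9]
```

View pics/w2.png

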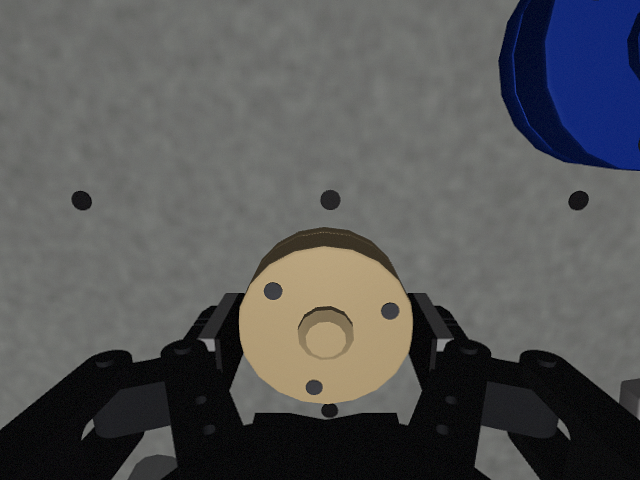

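The gripper holds the cream part squarely; its top centre is at (325,325). The reported pose overshoots at the end of fast moves, so I'll track the commanded pose instead, now (441, 98, 6). Next I lift and carry towards the mount.

Call:
{"fn": "jog_arm", "kwargs": {
  "hand": [0.05,0.05,0.05,0.05,0.05,0.05,0.05,0.05],
  "linear": [
    [0,0,-0.02],
    [0,0,-0.05],
    [-0.01,-0.02,-0.08],
    [-0.02,-0.05,-0.1],
    [-0.04,-0.08,-0.12],
    [-0.05,-0.115,-0.13],
    [-0.07,-0.15,-0.14],
    [-0.08,-0.185,-0.15]
  ],
  "angular": [
    [0,0,0],
    [0,0,0],
    [0,0,0],
    [0,0,0],
    [0,0,0],
    [0,0,0],
    [0,0,0],
    [0,0,0]
  ]
}}

```text
t: 3.6
position: [522.7, -88.9, 158.5]
ee_rot: [0.0, 1.0, -0.001, 0.002]
force: [0.0, 0.7, -2.0]
opening: 0.728
grip_force: 55.2
```

Call:
{"fn": "jog_arm", "kwargs": {
  "hand": [0.05,0.05,0.05,0.05,0.05,0.05,0.05,0.05],
  "linear": [
    [-0.01,-0.035,0],
    [-0.02,-0.07,0],
    [-0.03,-0.105,0],
    [-0.045,-0.145,-0.01],
    [-0.06,-0.18,-0.01],
    [-0.07,-0.21,-0.01],
    [-0.079,-0.224,-0.014],
    [-0.079,-0.224,-0.014]
  ],
  "angular": [
    [0,0,0],
    [0,0,0],
    [0,0,0],
    [0,0,0],
    [0,0,0],
    [0,0,0],
    [0,0,0],
    [0,0,0]
  ]
}}

```text
t: 4.27
position: [601.1, -315.0, 171.8]
ee_rot: [0.002, 1.0, -0.001, 0.002]
force: [-1.4, 0.1, -0.6]
opening: 0.724
grip_force: 55.2
```

```bash
python3 look.py w3 bright 20;  python3 look.py w4 bright 20; python3 - <<'E'
from plant import arm
print(arm.sense()["opening"],arm.sense()["force"])
E
```

```text
t 4.27 tcp [ 601.1 -315.   171.8] rv [ 0.2 -0.2  0.2]
bright [329.  92.] ellipse c [ 506.2 -313.2] [69.2 71.7] bbox [ 469. -349.] [ 541. -277.]
t 4.32 tcp [ 600.4 -312.7  171.2] rv [ 0.  -0.1  0.1]
bright [325.  93.] ellipse c [ 506.  -313.9] [69.2 73.4] bbox [ 469. -349.] [ 541. -277.]
0.7282484889901326 [-0.07907222  0.16095475 -1.35908339]
```

View pics/w4.png

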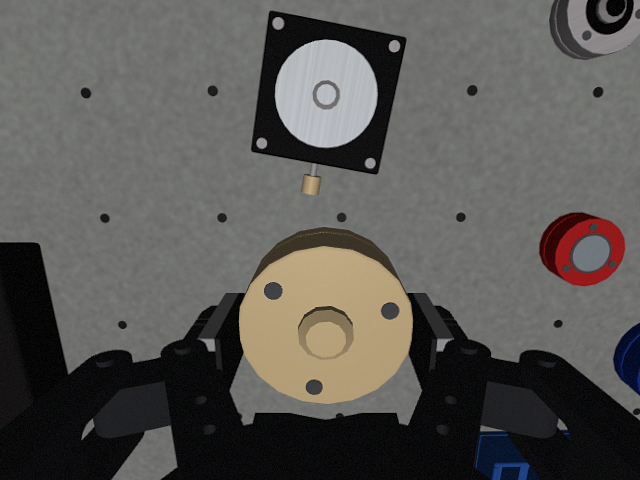

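The mount's disc is at (326,94), centre about (505.5,-313); the cream part is held level. Next I measure the part's offset in the hand.

```bash
cat > held.py <<'E'
# usage: held.py colour dz(top of part above TCP): part axis relative to TCP (world xy)
from h import *
from plant import arm
import sys
p=arm.camera_params("wrist"); s=arm.sense(); im=arm.capture("wrist"); z=s["position"][2]+float(sys.argv[2])
print("tcp",s["position"].round(1),"open",round(s["opening"],3),"F",s["force"].round(1))
for k in blobs(im,sys.argv[1],1500):
    q=onplane(p,k.reshape(-1,2),z)
    lo,hi=q.min(0),q.max(0)
    print("bbox",lo.round(1),hi.round(1),"size",(hi-lo).round(1),"offset c",((lo+hi)/2-s["position"][:2]).round(1),"near-edge hi x off",round(hi[0]-s["position"][0],1))
E
python3 held.py cream 19.4
```

```text
tcp [ 599.9 -311.1  170.6] open 0.728 F [-0.1  0.2 -1.4]
bbox [ 567.2 -342.8] [ 629.9 -280.7] size [62.7 62. ] offset c [-1.3 -0.6] near-edge hi x off 30.0
```

Call:
{"fn": "jog_arm", "kwargs": {
  "hand": [0.05,0.05,0.05,0.05,0.05,0.05,0.05,0.05],
  "linear": [
    [0.03,0,0.02],
    [0.065,-0.001,0.045],
    [0.0935,-0.0015,0.07],
    [0.0935,-0.0015,0.09],
    [0.0935,-0.0015,0.105],
    [0.0935,-0.0015,0.11],
    [0.0935,-0.0015,0.11],
    [0.0935,-0.0015,0.11]
  ],
  "angular": [
    [0,0,0],
    [0,0,0],
    [0,0,0],
    [0,0,0],
    [0,0,0],
    [0,0,0],
    [0,0,0],
    [0,0,0]
  ]
}}

```text
t: 5.08
position: [507.1, -312.0, 61.2]
ee_rot: [-0.0, 1.0, -0.0, 0.0]
force: [-0.5, -0.1, -0.9]
opening: 0.729
grip_force: 55.2
```

Call:
{"fn": "jog_arm", "kwargs": {
  "hand": [0.05,0.05,0.05,0.05,0.05,0.05],
  "linear": [
    [0,0,0.01],
    [0,0,0.02],
    [0,0,0.027],
    [0,0,0.031],
    [0,0,0.0325],
    [0,0,0.0325]
  ],
  "angular": [
    [0,0,0],
    [0,0,0],
    [0,0,0],
    [0,0,0],
    [0,0,0],
    [0,0,0]
  ]
}}

```text
t: 5.58
position: [506.6, -312.4, 28.7]
ee_rot: [0.0, 1.0, 0.001, -0.001]
force: [-2.3, 2.3, 5.2]
opening: 0.729
grip_force: 55.8
```

Call:
{"fn": "jog_arm", "kwargs": {
  "hand": [0.085,0.085,0.085,0.085,0.085,0.085,0.085,0.085],
  "linear": [
    [0,0,0],
    [0,0,0],
    [0,0,0],
    [0,0,0],
    [0,0,-0.01],
    [0,0,-0.04],
    [0,0,-0.08],
    [0,0,-0.12]
  ],
  "angular": [
    [0,0,0],
    [0,0,0],
    [0,0,0],
    [0,0,0],
    [0,0,0],
    [0,0,0],
    [0,0,0],
    [0,0,0]
  ]
}}

```text
t: 6.25
position: [505.7, -311.8, 148.5]
ee_rot: [0.0, 1.0, 0.001, -0.001]
force: [0.8, -0.7, 0.4]
opening: 0.998
grip_force: 0.0
```

```bash
python3 look.py w5a cream 48; python3 - <<'E'
from plant import arm
arm.capture("wrist")
E
python3 look.py w5 cream 48;python3 look.py w5b bright 20
```

```text
t 6.25 tcp [ 505.7 -311.8  148.5] rv [-0.1  0.1  0. ]
cream [324. 242.] ellipse c [ 506.7 -313.3] [63.1 63.6] bbox [ 475. -345.] [ 539. -281.]
t 6.35 tcp [ 510.7 -316.   157.7] rv [ 0.6 -0.7  0. ]
cream [332. 228.] ellipse c [ 505.3 -313.1] [62.1 62.2] bbox [ 474. -345.] [ 536. -282.]
t 6.4 tcp [ 509.1 -314.7  153.9] rv [ 0.4 -0.5  0. ]
bright [330. 220.] ellipse c [ 508.9 -312.8] [71.7 77.4] bbox [ 469. -349.] [ 512. -277.]
```

View pics/w5.png

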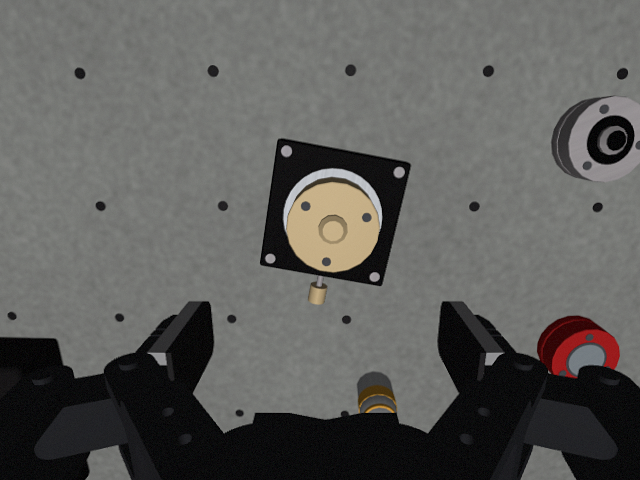

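The cream base is seated at (332,229), centre (505.3,-313.1), on the disc as intended. Next is the small blue spacer.

Call:
{"fn": "jog_arm", "kwargs": {
  "hand": [0.085,0.085,0.085,0.085,0.085,0.085,0.085,0.085],
  "linear": [
    [-0.005,0.015,0],
    [-0.015,0.045,0],
    [-0.027,0.08,0],
    [-0.04,0.12,0],
    [-0.053,0.16,0],
    [-0.066,0.2,0],
    [-0.08,0.24,0],
    [-0.0935,0.28,0]
  ],
  "angular": [
    [0,0,0],
    [0,0,0],
    [0,0,0],
    [0,0,0],
    [0,0,0],
    [0,0,0],
    [0,0,0],
    [0,0,0]
  ]
}}

```text
t: 7.12
position: [598.3, -32.6, 145.7]
ee_rot: [0.0, 1.0, 0.0, -0.002]
force: [0.6, -0.4, 0.3]
opening: 0.994
grip_force: 0.0
```

Call:
{"fn": "jog_arm", "kwargs": {
  "hand": [0.085,0.085,0.085,0.085,0.085,0.085,0.085,0.085],
  "linear": [
    [-0.013,0.04,0],
    [-0.025,0.075,0],
    [-0.035,0.105,0],
    [-0.04,0.1195,0],
    [-0.04,0.1195,0],
    [-0.04,0.1195,0],
    [-0.04,0.1195,0],
    [-0.04,0.1195,0]
  ],
  "angular": [
    [0,0,0],
    [0,0,0],
    [0,0,0],
    [0,0,0],
    [0,0,0],
    [0,0,0],
    [0,0,0],
    [0,0,0]
  ]
}}

```text
t: 7.78
position: [638.8, 83.0, 147.3]
ee_rot: [0.001, 1.0, -0.0, -0.001]
force: [0.5, 0.8, 0.6]
opening: 0.996
grip_force: 0.0
```

```bash
python3 look.py w6 blue 24
```

```text
t 7.78 tcp [638.8  83.  147.3] rv [0.  0.1 0.1]
blue [102. 471.] ellipse c [ 852.8 -114.9] [36.7 55. ] bbox [ 830. -145.] [869. -94.]
blue [219. 343.] ellipse c [729.2   7.1] [56.4 96.7] bbox [685. -24.] [774.  38.]
blue [328. 228.] ellipse c [636.   84.4] [53.7 56.7] bbox [607.  57.] [665. 111.]
```

View pics/w6.png

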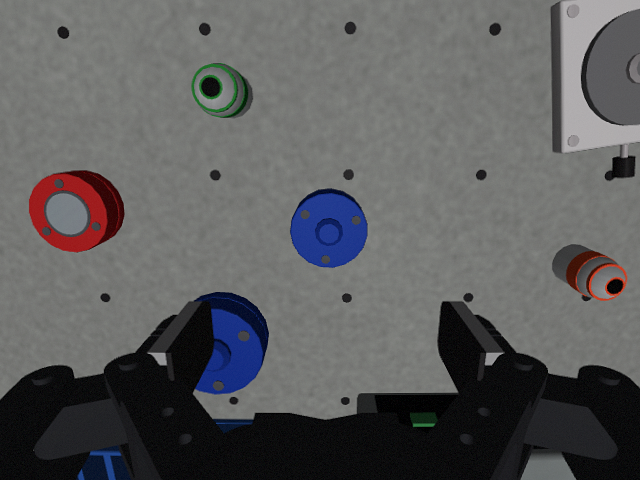

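The blue spacer is at (328,228), centre about (637.5, 84.5), and the fingers have room around it.

Call:
{"fn": "jog_arm", "kwargs": {
  "hand": [0.085,0.085,0.085,0.085,0.085,0.085,0.085],
  "linear": [
    [0.0025,-0.0025,0.04],
    [0.0025,-0.0025,0.08],
    [0.0025,-0.0025,0.115],
    [0.0025,-0.0025,0.135],
    [0.0025,-0.0025,0.144],
    [0.0025,-0.0025,0.144],
    [0.0025,-0.0025,0.144]
  ],
  "angular": [
    [0,0,0],
    [0,0,0],
    [0,0,0],
    [0,0,0],
    [0,0,0],
    [0,0,0],
    [0,0,0]
  ]
}}

```text
t: 8.42
position: [637.5, 81.4, 4.7]
ee_rot: [0.001, 1.0, -0.0, 0.001]
force: [1.1, 0.0, 0.3]
opening: 0.991
grip_force: 0.0
```

Call:
{"fn": "jog_arm", "kwargs": {
  "hand": [0.04,0.04,0.04,0.04,0.04,0.04,0.04,0.04],
  "linear": [
    [0,0,0],
    [0,0,0],
    [0,0,0],
    [0,0,0],
    [0,0,0],
    [0,0,0],
    [0,0,0],
    [0,0,0]
  ],
  "angular": [
    [0,0,0],
    [0,0,0],
    [0,0,0],
    [0,0,0],
    [0,0,0],
    [0,0,0],
    [0,0,0],
    [0,0,0]
  ],
  "grip_force": 50
}}

```text
t: 9.08
position: [639.0, 82.1, 6.8]
ee_rot: [0.0, 1.0, -0.0, 0.002]
force: [-0.6, -0.6, 7.4]
opening: 0.634
grip_force: 53.4
```

Call:
{"fn": "jog_arm", "kwargs": {
  "hand": [0.04,0.04,0.04,0.04,0.04,0.04,0.04,0.04],
  "linear": [
    [0,0,-0.02],
    [0,0,-0.05],
    [0,0,-0.09],
    [0,0,-0.12],
    [0,0,-0.14],
    [0,0,-0.146],
    [0,0,-0.146],
    [0,0,-0.146]
  ],
  "angular": [
    [0,0,0],
    [0,0,0],
    [0,0,0],
    [0,0,0],
    [0,0,0],
    [0,0,0],
    [0,0,0],
    [0,0,0]
  ]
}}

```text
t: 9.75
position: [636.0, 82.2, 148.6]
ee_rot: [0.0, 1.0, -0.0, -0.001]
force: [-1.1, -0.6, -1.5]
opening: 0.635
grip_force: 52.9
```

```bash
python3 held.py blue 18; python3 held.py blue 18
```

```text
tcp [636.   82.2 148.6] open 0.635 F [-1.1 -0.6 -1.5]
bbox [677.1  -4.3] [706.6  24.4] size [29.6 28.7] offset c [ 55.9 -72.2] near-edge hi x off 70.6
bbox [601.   49.7] [660.9 108.6] size [59.9 58.9] offset c [-5. -3.] near-edge hi x off 24.9
tcp [635.4  82.2 147.4] open 0.634 F [ 0.4  0.6 -1.9]
bbox [676.4  -4.2] [705.8  24.3] size [29.4 28.6] offset c [ 55.7 -72.1] near-edge hi x off 70.5
bbox [600.4  49.2] [661.6 108.6] size [61.2 59.4] offset c [-4.4 -3.3] near-edge hi x off 26.2
```

```bash
python3 - <<'E'
from plant import arm
import cv2
im=arm.capture("wrist"); print(arm.sense()["position"].round(1)); cv2.imwrite("pics/w7.png",im[:,:,::-1])
E
```

```text
[635.2  82.2 146.8]
```

View pics/w7.png

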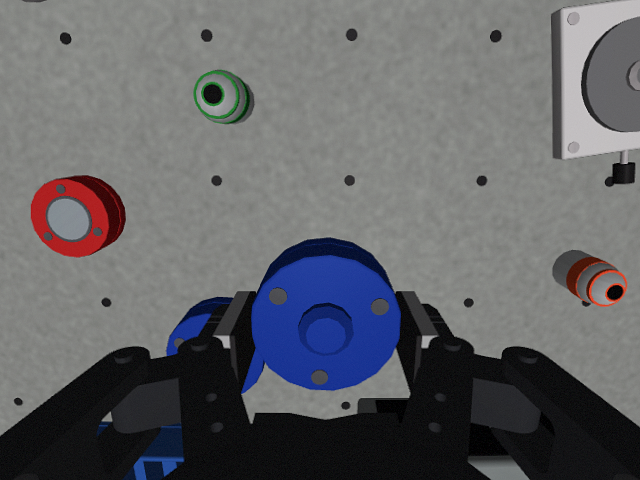

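The blue spacer is held level, with its top spanning columns 252–400 and rows 255–390; the mask had merged with the big blue behind it.

```bash
python3 - <<'E'
from h import *
from plant import arm
p=arm.camera_params("wrist"); s=arm.sense()["position"]; print(s.round(1))
print((onplane(p,[(252,322),(400,322),(324,390),(326,255)],s[2]+17.2)-s[:2]).round(1))
E
```

```text
[635.2  82.2 146.8]
[[ -3.1 -27.3]
 [ -3.1  26.5]
 [ 25.8  -1.1]
 [-28.6  -0.4]]
```

Call:
{"fn": "jog_arm", "kwargs": {
  "hand": [0.04,0.04,0.04,0.04,0.04,0.04,0.04,0.04],
  "linear": [
    [0.004,-0.012,0],
    [0.012,-0.038,0],
    [0.024,-0.075,0],
    [0.036,-0.112,0],
    [0.048,-0.15,0],
    [0.061,-0.188,0],
    [0.073,-0.225,0],
    [0.085,-0.262,0]
  ],
  "angular": [
    [0,0,0],
    [0,0,0],
    [0,0,0],
    [0,0,0],
    [0,0,0],
    [0,0,0],
    [0,0,0],
    [0,0,0]
  ]
}}

```text
t: 10.57
position: [549.9, -181.9, 148.7]
ee_rot: [0.0, 1.0, 0.0, -0.001]
force: [0.1, -0.7, -1.2]
opening: 0.63
grip_force: 52.9
```

Call:
{"fn": "jog_arm", "kwargs": {
  "hand": [0.04,0.04,0.04,0.04,0.04,0.04,0.04,0.04],
  "linear": [
    [0.012,-0.038,0],
    [0.024,-0.075,0.005],
    [0.035,-0.11,0.015],
    [0.041,-0.127,0.03],
    [0.043,-0.133,0.045],
    [0.043,-0.133,0.05],
    [0.043,-0.133,0.05],
    [0.043,-0.133,0.05]
  ],
  "angular": [
    [0,0,0],
    [0,0,0],
    [0,0,0],
    [0,0,0],
    [0,0,0],
    [0,0,0],
    [0,0,0],
    [0,0,0]
  ]
}}

```text
t: 11.23
position: [508.4, -312.2, 99.2]
ee_rot: [-0.0, 1.0, 0.001, -0.001]
force: [-0.3, -0.9, -0.9]
opening: 0.632
grip_force: 52.9
```

```bash
python3 - <<'E'
from plant import arm
arm.capture("wrist");arm.capture("wrist");s=arm.sense();print(s["t"],s["position"].round(1),s["opening"])
E
```

```text
11.3333 [ 509.4 -312.4  100.7] 0.6293328541215671
```

Call:
{"fn": "jog_arm", "kwargs": {
  "hand": [0.04,0.04,0.04,0.04,0.04,0.04,0.04,0.04],
  "linear": [
    [0.002,0,0.01],
    [0.002,0,0.022],
    [0.002,0,0.032],
    [0.002,0,0.038],
    [0.002,0,0.042],
    [0.002,0,0.0445],
    [0.002,0,0.0445],
    [0.002,0,0.0445]
  ],
  "angular": [
    [0,0,0],
    [0,0,0],
    [0,0,0],
    [0,0,0],
    [0,0,0],
    [0,0,0],
    [0,0,0],
    [0,0,0]
  ]
}}

```text
t: 12.0
position: [507.1, -313.0, 55.4]
ee_rot: [0.0, 1.0, -0.0, 0.0]
force: [0.2, -0.0, -0.3]
opening: 0.631
grip_force: 52.9
```

Call:
{"fn": "jog_arm", "kwargs": {
  "hand": [0.04,0.04,0.085,0.085,0.085,0.085],
  "linear": [
    [0,0,0.0015],
    [0,0,0.0015],
    [0,0,0.0015],
    [0,0,0.0015],
    [0,0,0.0015],
    [0,0,0.0015]
  ],
  "angular": [
    [0,0,0],
    [0,0,0],
    [0,0,0],
    [0,0,0],
    [0,0,0],
    [0,0,0]
  ]
}}

```text
t: 12.5
position: [506.7, -312.8, 53.7]
ee_rot: [0.0, 1.0, -0.0, 0.0]
force: [0.5, -0.6, -0.9]
opening: 0.996
grip_force: 0.0
```

Call:
{"fn": "jog_arm", "kwargs": {
  "hand": [0.085,0.085,0.085,0.085,0.085,0.085,0.085,0.085],
  "linear": [
    [0,0,-0.01],
    [0,0,-0.03],
    [0,0,-0.06],
    [0,0,-0.085],
    [0,0,-0.1],
    [0,0,-0.1],
    [0,0,-0.1],
    [0,0,-0.1]
  ],
  "angular": [
    [0,0,0],
    [0,0,0],
    [0,0,0],
    [0,0,0],
    [0,0,0],
    [0,0,0],
    [0,0,0],
    [0,0,0]
  ]
}}

```text
t: 13.17
position: [506.1, -312.3, 152.7]
ee_rot: [0.0, 1.0, 0.001, -0.001]
force: [-1.3, -0.3, 0.3]
opening: 0.993
grip_force: 0.0
```

```bash
python3 look.py w8 blue 72; python3 look.py w8b cream 48
```

```text
t 13.17 tcp [ 506.1 -312.3  152.7] rv [-0.1  0.1  0. ]
blue [324. 246.] ellipse c [ 504.5 -314. ] [54.2 57.6] bbox [ 475. -342.] [ 533. -287.]
t 13.22 tcp [ 505.9 -312.   152. ] rv [-0.1  0.1  0. ]
cream [324. 238.] ellipse c [ 509.  -313.6] [61.7 66.4] bbox [ 474. -345.] [ 515. -282.]
```

View pics/w8.png

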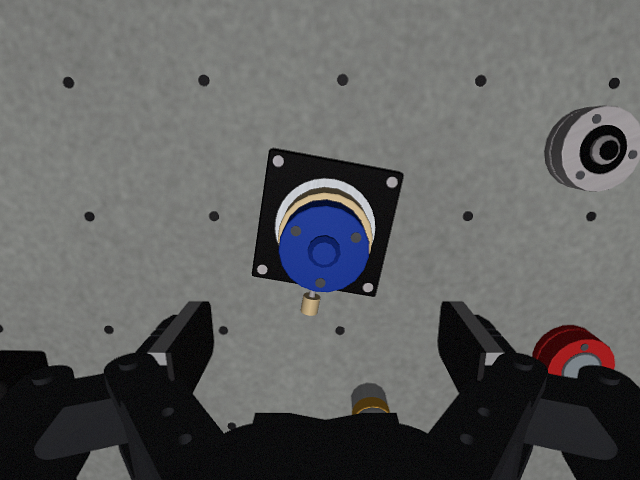

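The blue spacer is seated at (324,249), concentric on cream, centre about (505.5,-314). Next is the steel carrier.

Call:
{"fn": "jog_arm", "kwargs": {
  "hand": [0.085,0.085,0.085,0.085,0.085,0.085,0.085,0.085],
  "linear": [
    [0.008,0.025,0],
    [0.018,0.06,0],
    [0.03,0.1,0],
    [0.04,0.14,0],
    [0.052,0.175,0],
    [0.058,0.197,0.005],
    [0.058,0.197,0.005],
    [0.058,0.197,0.005]
  ],
  "angular": [
    [0,0,0],
    [0,0,0],
    [0,0,0],
    [0,0,0],
    [0,0,0],
    [0,0,0],
    [0,0,0],
    [0,0,0]
  ]
}}

```text
t: 13.93
position: [447.8, -114.6, 147.5]
ee_rot: [-0.001, 1.0, 0.0, -0.001]
force: [-0.3, -0.1, 0.0]
opening: 0.993
grip_force: 0.0
```

```bash
python3 look.py w9a dark 24; python3 look.py w9 dark 24; python3 look.py w9b bright 24
```

```text
t 13.93 tcp [ 447.8 -114.6  147.5] rv [-0.   0.1 -0.1]
dark [ 40. 322.] ellipse c [ 523.6 -341.5] [59.5 73.9] bbox [ 490. -366.] [ 555. -305.]
dark [ 76. 300.] ellipse c [ 500.3 -299.3] [19.2 49.3] bbox [ 478. -320.] [ 525. -286.]
dark [320. 371.] ellipse c [ 584.7 -160.5] [227.4 581.8] bbox [ 443. -414.] [682. 174.]
dark [322. 232.] ellipse c [ 447.  -117.9] [32.7 33. ] bbox [ 430. -134.] [ 464. -102.]
t 13.98 tcp [ 448.6 -115.7  148.1] rv [-0.   0.1 -0. ]
dark [ 42. 320.] ellipse c [ 523.6 -341.5] [59.5 74.2] bbox [ 490. -365.] [ 555. -305.]
dark [ 93. 303.] ellipse c [ 503.8 -295.5] [16.6 36.7] bbox [ 485. -309.] [ 524. -287.]
dark [320. 374.] ellipse c [ 585.9 -158.3] [229.9 582.4] bbox [ 443. -417.] [684. 173.]
dark [323. 230.] ellipse c [ 446.9 -117.8] [32.8 32.9] bbox [ 431. -135.] [ 463. -101.]
t 14.03 tcp [ 449.  -116.4  148.5] rv [0. 0. 0.]
```

View pics/w9.png

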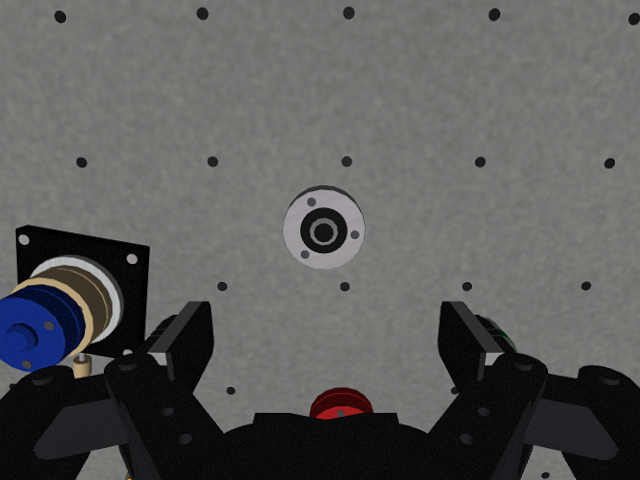

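The steel carrier with its black ring is at (323,230), centre (447,-117.8).

Call:
{"fn": "jog_arm", "kwargs": {
  "hand": [0.085,0.085,0.085,0.085,0.085,0.085,0.085],
  "linear": [
    [0.0015,-0.0015,0.04],
    [0.0015,-0.0015,0.08],
    [0.0015,-0.0015,0.115],
    [0.0015,-0.0015,0.135],
    [0.0015,-0.0015,0.144],
    [0.0015,-0.0015,0.144],
    [0.0015,-0.0015,0.144]
  ],
  "angular": [
    [0,0,0],
    [0,0,0],
    [0,0,0],
    [0,0,0],
    [0,0,0],
    [0,0,0],
    [0,0,0]
  ]
}}

```text
t: 14.67
position: [448.1, -118.3, 5.3]
ee_rot: [0.001, 1.0, -0.0, 0.0]
force: [-0.1, 0.3, 1.4]
opening: 0.994
grip_force: 0.0
```

Call:
{"fn": "jog_arm", "kwargs": {
  "hand": [0.04,0.04,0.04,0.04,0.04,0.04,0.04,0.04],
  "linear": [
    [0,0,0],
    [0,0,0],
    [0,0,0],
    [0,0,0],
    [0,0,0],
    [0,0,0],
    [0,0,0],
    [0,0,0]
  ],
  "angular": [
    [0,0,0],
    [0,0,0],
    [0,0,0],
    [0,0,0],
    [0,0,0],
    [0,0,0],
    [0,0,0],
    [0,0,0]
  ],
  "grip_force": 80
}}

```text
t: 15.33
position: [449.3, -118.3, 7.5]
ee_rot: [0.0, 1.0, -0.001, 0.002]
force: [-1.4, -1.3, 5.5]
opening: 0.67
grip_force: 84.7
```

Call:
{"fn": "jog_arm", "kwargs": {
  "hand": [0.04,0.04,0.04,0.04,0.04,0.04,0.04,0.04],
  "linear": [
    [0,0,-0.02],
    [0,0,-0.05],
    [0,0,-0.09],
    [0,0,-0.12],
    [0,0,-0.14],
    [0,0,-0.146],
    [0,0,-0.146],
    [0,0,-0.146]
  ],
  "angular": [
    [0,0,0],
    [0,0,0],
    [0,0,0],
    [0,0,0],
    [0,0,0],
    [0,0,0],
    [0,0,0],
    [0,0,0]
  ]
}}

```text
t: 16.0
position: [446.7, -117.0, 150.1]
ee_rot: [0.0, 1.0, 0.0, -0.0]
force: [-0.7, -1.1, -4.2]
opening: 0.665
grip_force: 86.2
```

```bash
python3 - <<'E'
from h import *
from plant import arm
arm.capture("wrist");arm.capture("wrist")
p=arm.camera_params("wrist"); s=arm.sense()["position"]; im=arm.capture("wrist"); print(arm.sense()["t"],s.round(1))
cv2.imwrite("pics/w10.png",im[:,:,::-1])
for k in blobs(im,"dark",500):
    q=onplane(p,k.reshape(-1,2),s[2]+17.2)-s[:2]
    print(((q.max(0)+q.min(0))/2).round(1),np.ptp(q,axis=0).round(1))
E
```

```text
16.15 [ 445.9 -116.6  148.6]
[  -0.9 -102.8] [30.4 27.9]
[-2.4 -0.8] [33.4 33.5]
[-27.2  -0.2] [20.7 50.4]
[17.8 -3.1] [111.6 277.3]
```

View pics/w10.png

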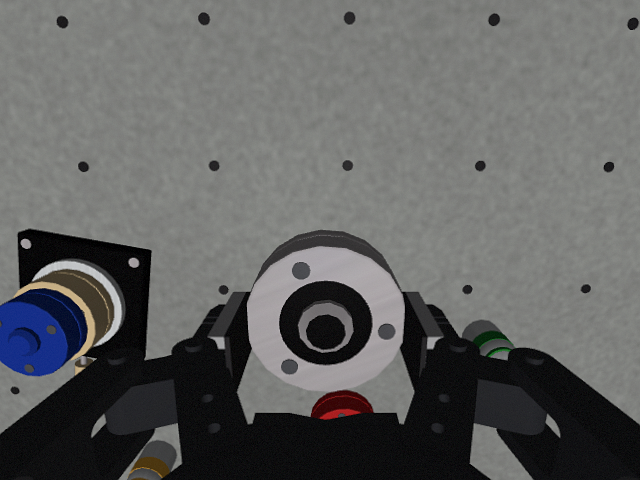

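The steel carrier is held level, ring centre about (325,323), offset (-2.2,-0.7) from the tool.

Call:
{"fn": "jog_arm", "kwargs": {
  "hand": [0.04,0.04,0.04,0.04,0.04,0.04,0.04,0.04],
  "linear": [
    [-0.008,-0.025,0],
    [-0.019,-0.06,0],
    [-0.031,-0.1,0],
    [-0.043,-0.138,0],
    [-0.054,-0.172,0],
    [-0.06,-0.19,0],
    [-0.062,-0.196,0.01],
    [-0.062,-0.196,0.02]
  ],
  "angular": [
    [0,0,0],
    [0,0,0],
    [0,0,0],
    [0,0,0],
    [0,0,0],
    [0,0,0],
    [0,0,0],
    [0,0,0]
  ]
}}

```text
t: 16.82
position: [509.1, -314.3, 128.8]
ee_rot: [0.001, 1.0, 0.001, -0.001]
force: [-0.3, 0.0, -3.5]
opening: 0.671
grip_force: 86.3
```

Call:
{"fn": "jog_arm", "kwargs": {
  "hand": [0.04,0.04,0.04,0.04,0.04,0.04],
  "linear": [
    [0,0,0.01],
    [0,0,0.02],
    [0,0,0.025],
    [0,0,0.025],
    [0,0,0.025],
    [0,0,0.025]
  ],
  "angular": [
    [0,0,0],
    [0,0,0],
    [0,0,0],
    [0,0,0],
    [0,0,0],
    [0,0,0]
  ]
}}

```text
t: 17.32
position: [509.7, -313.1, 106.5]
ee_rot: [-0.0, 1.0, -0.0, 0.0]
force: [1.1, -0.4, -2.9]
opening: 0.669
grip_force: 86.3
```

Call:
{"fn": "jog_arm", "kwargs": {
  "hand": [0.04,0.04,0.04,0.04,0.04,0.04,0.04],
  "linear": [
    [0.002,0,0.006],
    [0.002,0,0.013],
    [0.002,0,0.019],
    [0.002,0,0.023],
    [0.002,0,0.0255],
    [0.002,0,0.0255],
    [0.002,0,0.0255]
  ],
  "angular": [
    [0,0,0],
    [0,0,0],
    [0,0,0],
    [0,0,0],
    [0,0,0],
    [0,0,0],
    [0,0,0]
  ]
}}

```text
t: 17.9
position: [507.4, -313.5, 80.2]
ee_rot: [0.0, 1.0, -0.0, 0.0]
force: [0.4, -0.2, -1.4]
opening: 0.662
grip_force: 86.5
```

Call:
{"fn": "jog_arm", "kwargs": {
  "hand": [0.04,0.04,0.085,0.085,0.085,0.085,0.085],
  "linear": [
    [0,0,0.0015],
    [0,0,0.0015],
    [0,0,0.0015],
    [0,0,0.0015],
    [0,0,0.0015],
    [0,0,0.0015],
    [0,0,0.0015]
  ],
  "angular": [
    [0,0,0],
    [0,0,0],
    [0,0,0],
    [0,0,0],
    [0,0,0],
    [0,0,0],
    [0,0,0]
  ]
}}

```text
t: 18.48
position: [507.3, -313.4, 78.9]
ee_rot: [0.0, 1.0, -0.0, 0.0]
force: [-0.8, -0.2, 1.1]
opening: 0.994
grip_force: 0.0
```

Call:
{"fn": "jog_arm", "kwargs": {
  "hand": [0.085,0.085,0.085,0.085,0.085,0.085,0.085,0.085],
  "linear": [
    [0,0,-0.01],
    [0,0,-0.03],
    [0,0,-0.06],
    [0,0,-0.085],
    [0,0,-0.1],
    [0,0,-0.1],
    [0,0,-0.1],
    [0,0,-0.1]
  ],
  "angular": [
    [0,0,0],
    [0,0,0],
    [0,0,0],
    [0,0,0],
    [0,0,0],
    [0,0,0],
    [0,0,0],
    [0,0,0]
  ]
}}

```text
t: 19.15
position: [506.6, -312.8, 177.7]
ee_rot: [0.0, 1.0, 0.001, -0.001]
force: [0.1, -0.1, -0.1]
opening: 0.997
grip_force: 0.0
```

```bash
python3 look.py w11 dark 96
```

```text
t 19.15 tcp [ 506.6 -312.8  177.7] rv [-0.1  0.1  0. ]
dark [320. 407.] ellipse c [ 624.6 -315.3] [153.4 511. ] bbox [ 541. -566.] [693. -70.]
dark [324. 247.] ellipse c [ 505.4 -314.2] [33.  33.2] bbox [ 489. -331.] [ 522. -298.]
dark [326. 214.] ellipse c [ 490.8 -313.7] [76.1 93.3] bbox [ 445. -355.] [ 528. -272.]
```

View pics/w11.png

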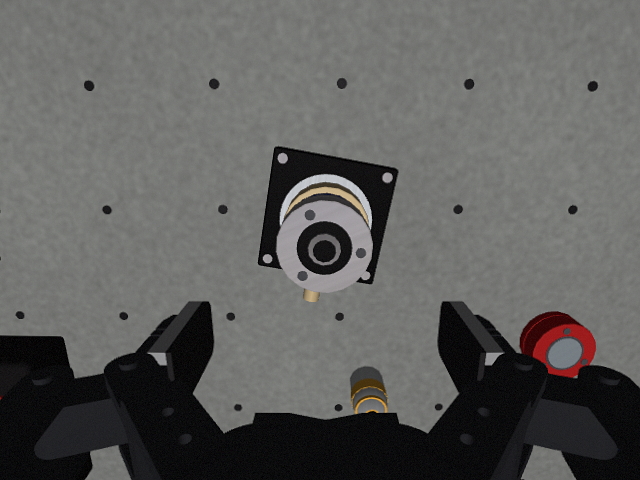

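The steel carrier is seated at (324,248), ring centre (505.4,-314.2), with 33 mm measured at the expected height. The red cap is last.

Call:
{"fn": "jog_arm", "kwargs": {
  "hand": [0.085,0.085,0.085,0.085,0.085,0.085,0.085,0.085],
  "linear": [
    [-0.012,0.02,0],
    [-0.03,0.053,0],
    [-0.049,0.087,0],
    [-0.068,0.122,0.005],
    [-0.087,0.156,0.015],
    [-0.105,0.188,0.025],
    [-0.117,0.209,0.03],
    [-0.119,0.213,0.03]
  ],
  "angular": [
    [0,0,0],
    [0,0,0],
    [0,0,0],
    [0,0,0],
    [0,0,0],
    [0,0,0],
    [0,0,0],
    [0,0,0]
  ]
}}

```text
t: 19.87
position: [625.6, -95.9, 144.7]
ee_rot: [-0.002, 1.0, 0.002, -0.003]
force: [-0.4, 0.2, -0.6]
opening: 0.998
grip_force: 0.0
```

```bash
python3 - <<'E'
from plant import arm
arm.capture("wrist");arm.capture("wrist");arm.capture("wrist")
E
python3 look.py w12 red 26; python3 look.py w13 red 26
```

```text
t 20.02 tcp [ 625.6 -100.3  147.5] rv [-0.   0.1 -0. ]
red [324. 228.] ellipse c [ 622.2 -102.1] [56.  58.9] bbox [ 592. -130.] [651. -74.]
t 20.07 tcp [ 625.7 -101.1  148.1] rv [0.  0.1 0. ]
red [325. 227.] ellipse c [ 622.1 -101.9] [55.9 58.9] bbox [ 593. -130.] [652. -74.]
```

Call:
{"fn": "jog_arm", "kwargs": {
  "hand": [0.085,0.085,0.085,0.085,0.085,0.085,0.085],
  "linear": [
    [0.002,-0.0005,0.04],
    [0.002,-0.0005,0.08],
    [0.002,-0.0005,0.115],
    [0.002,-0.0005,0.135],
    [0.002,-0.0005,0.143],
    [0.002,-0.0005,0.143],
    [0.002,-0.0005,0.143]
  ],
  "angular": [
    [0,0,0],
    [0,0,0],
    [0,0,0],
    [0,0,0],
    [0,0,0],
    [0,0,0],
    [0,0,0]
  ]
}}

```text
t: 20.7
position: [625.0, -102.1, 7.0]
ee_rot: [0.001, 1.0, -0.0, 0.001]
force: [-0.0, -0.2, -0.0]
opening: 0.995
grip_force: 0.0
```

Call:
{"fn": "jog_arm", "kwargs": {
  "hand": [0.04,0.04,0.04,0.04,0.04,0.04,0.04,0.04],
  "linear": [
    [0,0,0],
    [0,0,0],
    [0,0,0],
    [0,0,0],
    [0,0,0],
    [0,0,0],
    [0,0,0],
    [0,0,0]
  ],
  "angular": [
    [0,0,0],
    [0,0,0],
    [0,0,0],
    [0,0,0],
    [0,0,0],
    [0,0,0],
    [0,0,0],
    [0,0,0]
  ],
  "grip_force": 50
}}

```text
t: 21.37
position: [626.4, -101.6, 8.8]
ee_rot: [0.0, 1.0, -0.001, 0.002]
force: [0.1, -1.3, 6.6]
opening: 0.659
grip_force: 53.8
```

Call:
{"fn": "jog_arm", "kwargs": {
  "hand": [0.04,0.04,0.04,0.04,0.04,0.04,0.04,0.04],
  "linear": [
    [0,0,-0.02],
    [0,0,-0.05],
    [0,0,-0.09],
    [0,0,-0.125],
    [0,0,-0.15],
    [0,0,-0.165],
    [0,0,-0.165],
    [0,0,-0.165]
  ],
  "angular": [
    [0,0,0],
    [0,0,0],
    [0,0,0],
    [0,0,0],
    [0,0,0],
    [0,0,0],
    [0,0,0],
    [0,0,0]
  ]
}}

```text
t: 22.03
position: [624.6, -100.8, 171.8]
ee_rot: [-0.0, 1.0, -0.0, 0.001]
force: [0.5, 0.1, -1.7]
opening: 0.658
grip_force: 53.5
```

```bash
python3 held.py red 19;python3 held.py red 19;python3 held.py red 19
```

```text
tcp [ 624.6 -100.8  171.8] open 0.658 F [ 0.5  0.1 -1.7]
bbox [ 587.1 -129.2] [648.6 -73.6] size [61.4 55.6] offset c [-6.8 -0.6] near-edge hi x off 24.0
tcp [ 623.6 -100.5  169.8] open 0.656 F [-0.8 -0.3 -1.3]
bbox [ 586.2 -128.9] [647.6 -73.3] size [61.4 55.6] offset c [-6.7 -0.6] near-edge hi x off 24.0
tcp [ 623.1 -100.4  168.7] open 0.66 F [-0.8  0.1 -1.3]
bbox [ 585.7 -128.8] [647.  -73.2] size [61.3 55.6] offset c [-6.7 -0.6] near-edge hi x off 24.0
```

Call:
{"fn": "jog_arm", "kwargs": {
  "hand": [0.04,0.04,0.04,0.04,0.04,0.04,0.04,0.04],
  "linear": [
    [0.011,-0.02,0],
    [0.028,-0.053,0],
    [0.046,-0.087,0],
    [0.064,-0.121,0],
    [0.083,-0.155,0],
    [0.1,-0.187,0],
    [0.111,-0.208,0],
    [0.1135,-0.213,0.01]
  ],
  "angular": [
    [0,0,0],
    [0,0,0],
    [0,0,0],
    [0,0,0],
    [0,0,0],
    [0,0,0],
    [0,0,0],
    [0,0,0]
  ]
}}

```text
t: 22.85
position: [509.3, -317.6, 160.8]
ee_rot: [0.002, 1.0, -0.001, 0.0]
force: [0.2, 0.1, -0.1]
opening: 0.654
grip_force: 53.5
```

Call:
{"fn": "jog_arm", "kwargs": {
  "hand": [0.04,0.04,0.04,0.04,0.04,0.04],
  "linear": [
    [0,0,0.01],
    [0,0,0.02],
    [0,0,0.03],
    [0,0,0.03],
    [0,0,0.03],
    [0,0,0.03]
  ],
  "angular": [
    [0,0,0],
    [0,0,0],
    [0,0,0],
    [0,0,0],
    [0,0,0],
    [0,0,0]
  ]
}}

```text
t: 23.35
position: [511.4, -313.0, 130.7]
ee_rot: [-0.001, 1.0, 0.0, -0.0]
force: [-0.8, 0.5, -0.0]
opening: 0.653
grip_force: 53.5
```

Call:
{"fn": "jog_arm", "kwargs": {
  "hand": [0.04,0.04,0.04,0.04,0.04,0.04,0.04,0.04],
  "linear": [
    [0.002,0,0.004],
    [0.002,0,0.009],
    [0.002,0,0.014],
    [0.002,0,0.019],
    [0.002,0,0.0225],
    [0.002,0,0.0245],
    [0.002,0,0.0245],
    [0.002,0,0.0245]
  ],
  "angular": [
    [0,0,0],
    [0,0,0],
    [0,0,0],
    [0,0,0],
    [0,0,0],
    [0,0,0],
    [0,0,0],
    [0,0,0]
  ]
}}

```text
t: 24.02
position: [508.7, -313.9, 106.2]
ee_rot: [0.0, 1.0, 0.0, -0.0]
force: [0.4, -0.4, -1.0]
opening: 0.652
grip_force: 53.5
```

Call:
{"fn": "jog_arm", "kwargs": {
  "hand": [0.04,0.04,0.04,0.085,0.085,0.085,0.085,0.085],
  "linear": [
    [0,0,0.001],
    [0,0,0.002],
    [0,0,0.002],
    [0,0,0.002],
    [0,0,0.002],
    [0,0,0.002],
    [0,0,0.002],
    [0,0,0.002]
  ],
  "angular": [
    [0,0,0],
    [0,0,0],
    [0,0,0],
    [0,0,0],
    [0,0,0],
    [0,0,0],
    [0,0,0],
    [0,0,0]
  ]
}}

```text
t: 24.68
position: [508.8, -313.9, 104.4]
ee_rot: [0.0, 1.0, -0.0, 0.0]
force: [0.1, 1.1, 1.2]
opening: 0.995
grip_force: 0.0
```

Call:
{"fn": "jog_arm", "kwargs": {
  "hand": [0.085,0.085,0.085,0.085,0.085,0.085,0.085,0.085],
  "linear": [
    [0,0,-0.01],
    [0,0,-0.03],
    [0,0,-0.06],
    [0,0,-0.085],
    [0,0,-0.1],
    [0,0,-0.1],
    [0,0,-0.1],
    [0,0,-0.1]
  ],
  "angular": [
    [0,0,0],
    [0,0,0],
    [0,0,0],
    [0,0,0],
    [0,0,0],
    [0,0,0],
    [0,0,0],
    [0,0,0]
  ]
}}

```text
t: 25.35
position: [508.2, -313.3, 203.2]
ee_rot: [0.0, 1.0, 0.001, -0.001]
force: [-0.3, 0.2, -0.6]
opening: 0.998
grip_force: 0.0
```

```bash
python3 look.py w14 red 122; python3 - <<'E'
from plant import arm
import cv2,numpy as np
a=arm.capture("scene")[120:400,60:380];b=arm.capture("wrist")[120:400,160:480]
cv2.imwrite("pics/fin.png",np.hstack([cv2.resize(i,(400,350),interpolation=cv2.INTER_CUBIC) for i in(a,b)])[:,:,::-1])
E
```

```text
t 25.35 tcp [ 508.2 -313.3  203.2] rv [-0.1  0.1  0. ]
red [324. 243.] ellipse c [ 504.8 -314.7] [56.4 59.5] bbox [ 475. -343.] [ 534. -286.]
```

View pics/fin.png

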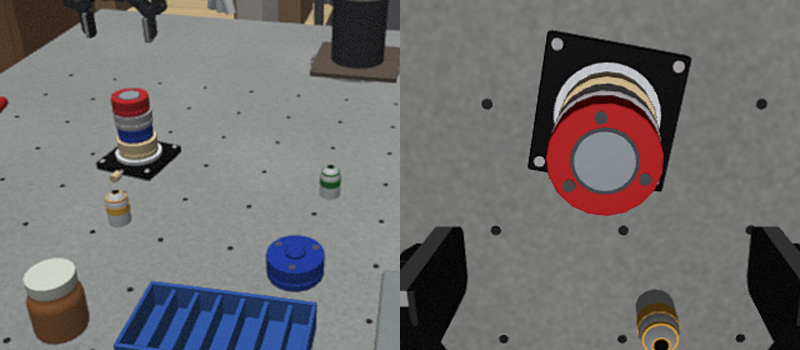

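The last picture shows the full stack level on the black mount: the red cap at (130,100) in the left view, centred at (605,160) in the right. The objectives are still standing and the gripper is clear, so I'm handing in.

```bash
python3 -c "
from plant import arm
print(arm.job_done())"
```

```text
the job is handed in; nothing more can be done
None
```

The cell is built on the black mount (cream, blue, steel, red), each part within about 2 mm of the mount's axis by the wrist camera, and I handed it in at about 25 s with no verdict returned.

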